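# Take the capsule chute off its peg and tip it into the bowl

## Robot

A 6-joint arm with a two-finger parallel gripper is mounted at the origin on a cart in front of the work surface, level with it; the furniture and walls round the work are solid. World frame = base frame: x ahead of the robot, y to its left, z up, the work surface at z = 0. Lengths are in m, angles in rad, forces in N, time in s.
With the tool pointing down it reaches from about 0.375 to 0.75 m from the base axis. Payload 9 kg.
Tool frame: the origin (TCP) lies between the finger pads; the fingertips stand 8 mm ahead of it and the grasp point (between the pads) lies 11 mm behind it; z points along the fingers, y is the direction in which the jaws open and shut (so a half turn about z gives the same grasp; the last joint's range is limited). The gripper opens to 85 mm and grips with 20 to 120 N. Pads are 22 mm wide; open, the fingers measure 114 mm over their backs; the gripper's body (76 mm by 85 mm) begins 54 mm behind the grasp point. The pads swing forward as they close: fully open they stand 13 mm farther back than shut.
Start: joints at [0.917, 0.104, 0.097, 1.564, 0, 1.353], TCP at [0.253, 0.544, 0.239] pointing down, gripper open.
Joint ranges: [-2.99, 2.99], [-0.84, 1.86], [-1.1, 1.16], [-1.84, 2.11], [-1.51, 1.56], [-3.14, 3.14]. Speed limits (rad/s): [2.22, 2.22, 2.57, 3.14, 3.14, 3.14].

## Interface

Orientations are given as a rotation vector (axis times angle).
In Python, from rig import ctrl, optics, models gives the robot as it stands. Calls block until the motion is done:
- ctrl.goto(position, orientation): joint-space move of the TCP to a pose.
- ctrl.move_linear(position, ori=None, v=0.15): straight line of the TCP; ori=None keeps the orientation; v is the mean speed in m/s.
- ctrl.movej(angles): joint-space move.
- ctrl.release() and ctrl.clamp(newtons=None): open the fingers fully, or close them until they stop; newtons is the grip in N (None keeps the last).
- ctrl.dwell(seconds).
- ctrl.solve_ik(position, orientation): joint angles nearest the present ones, or None.
- optics.camera(name): name is "scene" or "top" or "wrist"; returns the picture (384x512x3 uint8, red, green, blue); there is no depth.
- optics.get_calibration(name): a dict with "K" (3x3 intrinsics, pixels), "world_from_camera" (4x4, takes a point from camera to world coordinates). Camera axes: x right, y down, z forward; pixel columns grow to the right and rows downward; lengths in m; the calibration is good to about 2 mm. A picture is of the moment at which its call begins: read the wrist's pose just before it. get_calibration takes no time and is no camera call; for the wrist camera it gives the pose at the moment of the call.
A pose or a line that the arm cannot do raises ctrl.IKError and nothing moves.
- ctrl.job_done(): hands the job in, once; it reports no verdict.
Trained networks look in the newest picture that a camera, given by its name, has taken for a name from the list of things; names that differ only in an ending like _2 or _b are one class to them, and where a whole thing is asked for, a point or a joint stands for the part that bears it (a point fixed in the world has none). Each returns a list of dicts, best first, with "score" (0 to 1); they miss things now and then, are a little off and sometimes report something else, mostly with a low value. They report only what shows in the picture. A call takes as long as a camera call.
- models.boxes_of(camera, thing): "bbox" ([left, top, right, bottom] in pixels, round what is visible of it).
- models.landmark_of(camera, thing): "uv" ([column, row] in pixels: a listed point, or the origin of a listed thing).
Readings, each from a call of its own:
- ctrl.get_clock(): time.
- ctrl.get_qpos(): joint angles.
- ctrl.get_qd(): joint speeds.
- ctrl.get_tau(): joint torques, N m.
- ctrl.get_tcp_pos(): TCP position.
- ctrl.get_tool_rot(): TCP orientation.
- ctrl.get_ft_force(): force on the tool from outside, world axes, zero at the start.
- ctrl.get_moment(): the same for the moment, N m.
- ctrl.get_width(): opening from 0.0 (shut) to 1.0 (fully open).
Only numpy, scipy, OpenCV 4.12 (cv2) and the standard library are available. Lean on these libraries where they do the work, as an engineer would, in place of code of your own. Each camera call takes 0.05 s, during which the arm holds its last target.

## Task

Take the blue chute off its peg by the black handle: raise it so that its tab clears the peg's upturned tip, slide it off without forcing it, and keep the capsules in it. Then tip all three capsules into the green bowl over the chute's open nose, without picking them out with the fingers or pushing the bowl away, and stand the empty chute upright in the middle of the grey mat. Leave the other things where they are.

Things in the scene. Friction and masses are not known exactly. Their poses are not given: they have to be found in the camera images.
- stand: Fixed peg stand, turned up to 0.4 rad about z; it stands back left or back right. Origin: on the cabinet top; z up. Base plate 90x120x8 mm (x -30 to 60 mm). A white upright panel, 96 mm wide, top z = 176 mm, has its front face at x = +30 mm. A 6 mm round steel peg sticks out of it at y = 0, z = 151.5 mm (axis) along -x (towards the robot) for 42 mm; under it a level rest, 40 mm wide, 85 mm long, top z = 90 mm.
- peg_tip (a point): Top of the upturned tip at the peg's free end (stand frame x = -9, y = 0, z = 166 mm). Axes as the stand's.
- chute: Loose blue open-topped chute, 120 (x) x 50 (y) mm, 0.2 kg, hung over the peg at the start, its weight on the rest, with its axes along the stand's. Origin: under the middle of its flat underside, 90 mm above the cabinet top while it hangs; -x to its open nose, +x to its hanging tab. Walls 34 mm high, 44 mm apart inside. A bail handle stands over its middle.
- chute_window (a point): Centre of the closed window, 20 mm wide and 32 mm high, in the 4 mm thick hanging tab (chute frame x = 58, y = 0, z = 50 mm), which stands against the panel; the bar over the window (z 66 to 76 mm) is just above the peg. The peg passes out only if the chute is raised 11 to 24 mm (best 17) and then drawn at least 55 mm along the stand's -x.
- chute_grip (a point): Centre of the black grip bar of the bail handle (chute frame x = 0, y = 0, z = 104 mm). The bar runs along the chute's y, 10 mm thick in x, 12 mm in z, 44 mm long between its uprights; take it from above, fingers closing along the chute's x. Peg tip and panel lie below z = 88 mm of the chute's frame as it hangs.
- chute_nose (a point): Middle of the lipless edge over which the capsules roll out (chute frame x = -60, y = 0, z = 21 mm). The floor inside slopes: the nose is 16 mm (0.14 rad) higher than the back, so the capsules stay at the back while the chute is level, and roll out when the nose is tipped down; tipping the chute 0.6 rad from level empties it.
- bowl: Loose green rubber mixing bowl, 126 mm wide at the rim, 74 mm tall, open at the top, inner floor 11 mm up and about 72 mm wide, 0.14 kg. Origin: centre of its underside, z up. It and the mat change places between runs.
- mat: Fixed flat mat, grey with a dark edge, 150 (x) x 120 (y) x 3 mm. Origin: centre of its underside; axes along the world's.
- capsule1: Loose yellow plastic capsule with a white band: cylinder 18 mm in diameter, 36 mm long, 18 g, origin at its centre, axis along its own y. Starts lying across the chute, in its back half.
- capsule2: Loose orange plastic capsule with a white band: cylinder 18 mm in diameter, 36 mm long, 18 g, origin at its centre, axis along its own y. Starts lying across the chute, in its back half.
- capsule3: Loose green plastic capsule with a white band: cylinder 18 mm in diameter, 36 mm long, 18 g, origin at its centre, axis along its own y. Starts lying across the chute, in its back half.
- small_carton: Bystander: upright small white and green carton, 22x23x72 mm. Origin: centre of its underside.
- carton: Bystander: upright white and crimson carton, 32x46x88 mm. Origin: centre of its underside.

How it is judged:
On the way, in this order (a step that is already met when the one before it is completed fails the run):
1. the chute is off the peg with all three capsules still in it (x of chute_window in the frame of peg_tip below -0.015 m and distance between each of capsule1, capsule2, capsule3 and chute below 0.085 m), for 0.2 s.
2. all three capsules lie in the bowl (horizontal distance between each of capsule1, capsule2, capsule3 and bowl below 0.055 m and z of capsule1 in the frame of bowl between 0.012 and 0.072 m and z of capsule2 in the frame of bowl between 0.012 and 0.072 m and z of capsule3 in the frame of bowl between 0.012 and 0.072 m), for 0.2 s.
At the end, for the whole second after the job is handed in: All three capsules are inside the bowl, which stands upright (within 0.12 rad); the chute stands flat on the mat (within 0.12 rad, its handle no higher than 115 mm over the mat's underside), its middle within 40 mm in x and 35 mm in y of the mat's middle, at rest (all of step 2 and angle between each of bowl, chute's own z axis and vertical below 0.12 rad and x of chute_grip in the frame of mat between -0.04 and 0.04 m and y of chute_grip in the frame of mat between -0.035 and 0.035 m and z of chute_grip in the frame of mat below 0.115 m and linear speed of chute below 0.02 m/s and linear speed of bowl below 0.03 m/s); the robot touches nothing.
It fails at once if the bowl is pushed more than 40 mm (distance of bowl from where it was at the start of the episode above 0.04 m).
It fails at once if the fingers press on a capsule (over 1 N) (contact force between the fingers and capsule1 above 1 N or contact force between the fingers and capsule2 above 1 N or contact force between the fingers and capsule3 above 1 N).
It fails at once if the chute is forced against the stand (over 30 N) (contact force between chute and stand above 30 N).
It fails at once if a bystander is moved more than 30 mm (distance of any of small_carton, carton from where it was at the start of the episode above 0.03 m).
It also fails if it takes over 64 s, if anything falls off the work surface, if the arm or the gripper's body presses on something with over 40 N, if the wrist force passes 120 N, or if a joint passes its speed limit or range.

## Working session

There is one attempt and no reset: what is moved stays moved. The work goes in short steps, each a Python script; the robot and the scene stay as the last script left them, time stands still between calls to the robot, and variables do not carry over. Pictures are saved under pics/ and viewed, and the job is handed in when it is done.

```bash
ls; mkdir -p pics
python3 - <<'E'
from rig import ctrl, optics, models
import cv2, numpy as np
for n in ["scene","top","wrist"]:
    im=optics.camera(n); cv2.imwrite(f"pics/{n}0.png",im[:,:,::-1])
    c=optics.get_calibration(n); print(n,np.round(c["K"],1).tolist(),np.round(c["world_from_camera"],3).tolist())
    for t in ["stand","peg_tip","chute","chute_window","chute_grip","chute_nose","bowl","mat","small_carton","carton"]:
        r=models.landmark_of(n,t)
        print(t,[(np.round(d["uv"],1).tolist(),round(d["score"],2)) for d in r[:2]])
print(ctrl.get_clock(),ctrl.get_tool_rot(),ctrl.get_tcp_pos())
E
```

```text
pics
scene [[348.0, 0.0, 260.8], [0.0, 348.0, 194.9], [0.0, 0.0, 1.0]] [[0.583, -0.347, 0.735, -0.073], [-0.812, -0.261, 0.521, -0.334], [0.011, -0.901, -0.434, 0.522], [0.0, 0.0, 0.0, 1.0]]
stand [([252.8, 234.1], 0.87)]
peg_tip [([251.5, 178.5], 0.95), ([256.0, 195.3], 0.18)]
chute [([244.8, 209.7], 0.57)]
chute_window [([258.2, 185.0], 0.64), ([275.0, 286.1], 0.24)]
chute_grip [([239.8, 176.7], 0.7)]
chute_nose [([229.5, 215.3], 0.97)]
bowl [([216.6, 253.2], 0.69)]
mat [([272.0, 289.6], 0.8)]
small_carton [([226.0, 211.4], 0.48)]
carton [([208.6, 220.8], 0.78)]
top [[469.9, 0.0, 256.6], [0.0, 469.9, 194.2], [0.0, 0.0, 1.0]] [[-0.011, -0.988, 0.155, 0.409], [-0.999, 0.017, 0.034, 0.109], [-0.037, -0.155, -0.987, 0.968], [0.0, 0.0, 0.0, 1.0]]
stand [([246.1, 176.2], 0.71)]
peg_tip [([240.0, 163.7], 0.67)]
chute [([238.2, 181.0], 0.92)]
chute_window [([241.5, 150.1], 0.71)]
chute_grip [([234.4, 182.9], 0.92)]
chute_nose [([239.3, 216.9], 0.94)]
bowl [([236.5, 242.0], 0.56)]
mat [([329.8, 250.2], 0.62)]
small_carton [([181.5, 156.7], 0.73)]
carton [([182.4, 195.2], 0.88), ([236.2, 241.3], 0.67)]
wrist [[304.1, 0.0, 259.7], [0.0, 304.1, 192.2], [0.0, 0.0, 1.0]] [[0.422, 0.864, 0.275, 0.182], [0.906, -0.402, -0.128, 0.577], [-0.0, 0.303, -0.953, 0.375], [0.0, 0.0, 0.0, 1.0]]
stand []
peg_tip []
chute []
chute_window []
chute_grip []
chute_nose []
bowl [([113.7, 371.2], 0.87)]
mat []
small_carton []
carton []
1.65 [6.79130262e-01 3.06725385e+00 1.68327323e-04] [0.25330998 0.5439527  0.2393348 ]
```

View pics/scene0.png

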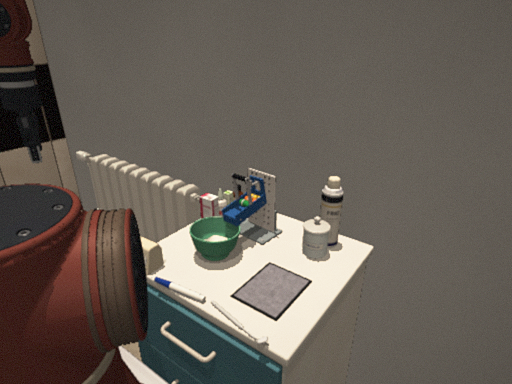

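View pics/top0.png

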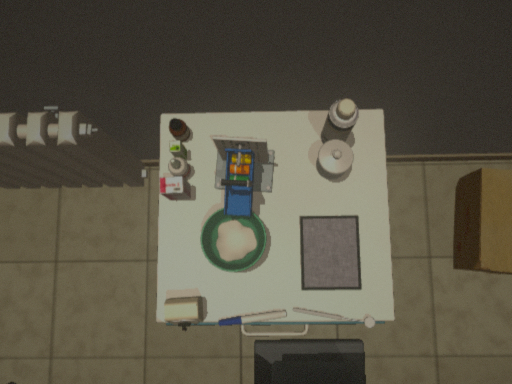

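```bash
cat > h.py <<'E'
from rig import ctrl, optics, models
import cv2, numpy as np
from scipy.spatial.transform import Rotation as R
def px(n,uv,z,c=None):
    c=c or optics.get_calibration(n); T=np.array(c["world_from_camera"])
    d=T[:3,:3]@np.linalg.inv(c["K"])@np.array([uv[0],uv[1],1.]); o=T[:3,3]
    return o+d*(z-o[2])/d[2]
def proj(n,p,c=None):
    c=c or optics.get_calibration(n); T=np.linalg.inv(c["world_from_camera"])
    q=np.array(c["K"])@(T[:3,:3]@np.asarray(p)+T[:3,3]); return q[:2]/q[2]
def snap(n,f,s=1,crop=None):
    im=optics.camera(n)[:,:,::-1]
    if crop: im=im[crop[1]:crop[3],crop[0]:crop[2]]
    if s!=1: im=cv2.resize(im,None,fx=s,fy=s,interpolation=cv2.INTER_CUBIC)
    cv2.imwrite("pics/"+f+".png",im)
E
python3 - <<'E'
from h import *
Z=dict(stand=0,peg_tip=.166,chute=.09,chute_window=.14,chute_grip=.194,chute_nose=.111,bowl=0,mat=0,small_carton=0,carton=0)
for n in ["scene","top"]:
    optics.camera(n)
    for t,z in Z.items():
        r=models.landmark_of(n,t)
        if r: print(n,t,np.round(px(n,r[0]["uv"],z),3),r[0]["score"])
    for t,z in dict(bowl=.074,mat=.003).items():
        r=models.boxes_of(n,t)
        if r: b=r[0]["bbox"]; print(n,t,b, px(n,[(b[0]+b[2])/2,(b[1]+b[3])/2],z),px(n,b[:2],z),px(n,b[2:],z))
snap("top","topz",4,(150,100,350,250)); snap("scene","scenez",4,(140,150,330,300))
print(ctrl.get_clock())
E
```

```text
scene stand [0.608 0.164 0.   ] 0.88
scene peg_tip [0.591 0.171 0.166] 0.96
scene chute [0.56 0.16 0.09] 0.76
scene chute_window [0.615 0.166 0.14 ] 0.91
scene chute_grip [0.538 0.16  0.194] 0.56
scene chute_nose [0.487 0.151 0.111] 0.83
scene bowl [0.467 0.188 0.   ] 0.68
scene mat [ 0.444 -0.006  0.   ] 0.85
scene small_carton [0.648 0.308 0.   ] 0.54
scene carton [0.566 0.302 0.   ] 0.97
scene bowl [191.1, 218.2, 238.0, 261.8] [0.42343816 0.14930673 0.074     ] [0.46330357 0.26765561 0.074     ] [0.39087439 0.05263431 0.074     ]
scene mat [235.0, 263.7, 310.1, 322.3] [ 0.42235126 -0.01659903  0.003     ] [0.45417673 0.11491553 0.003     ] [ 0.39675819 -0.12235907  0.003     ]
top stand [0.605 0.166 0.   ] 0.69
top peg_tip [0.588 0.171 0.166] 0.79
top chute [0.568 0.169 0.09 ] 0.68
top chute_window [0.615 0.168 0.14 ] 0.88
top chute_grip [0.554 0.171 0.194] 0.74
top chute_nose [0.508 0.173 0.111] 0.94
top bowl [0.65  0.186 0.   ] 0.28
top mat [ 0.442 -0.008  0.   ] 0.66
top small_carton [0.651 0.305 0.   ] 0.65
top carton [0.566 0.302 0.   ] 0.69
top bowl [202.1, 209.0, 268.2, 271.4] [0.46177256 0.18217352 0.074     ] [0.52250818 0.24567557 0.074     ] [0.4025747  0.12027926 0.074     ]
top mat [301.1, 216.0, 360.3, 291.5] [ 0.43593009 -0.00605047  0.003     ] [0.51372748 0.05177738 0.003     ] [ 0.36036157 -0.06222157  0.003     ]
3.05
```

View pics/topz.png

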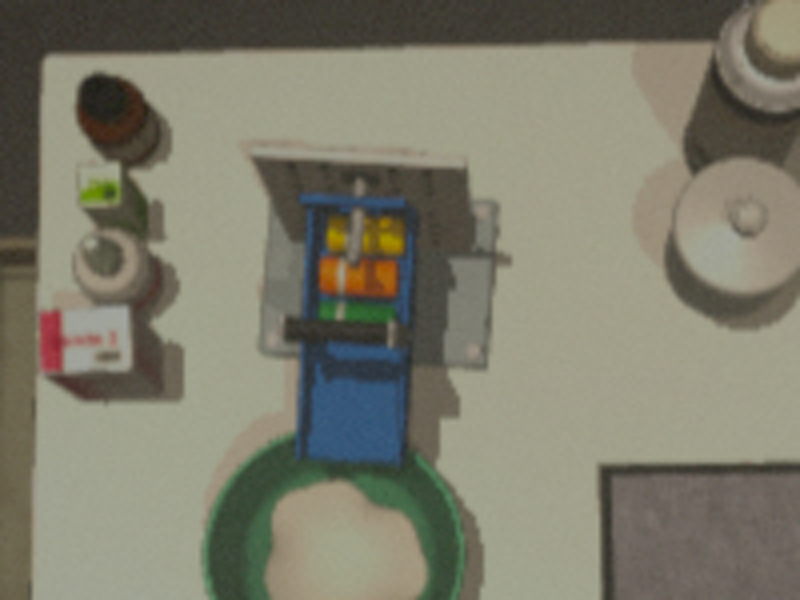

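View pics/scenez.png

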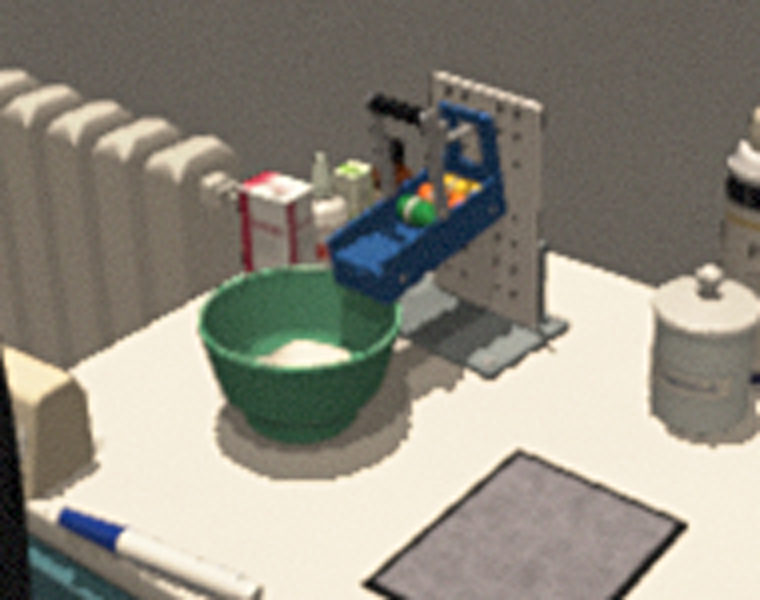

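```bash
cat > fit.py <<'E'
from h import *
from scipy.optimize import least_squares
# stand-frame points (chute hung: chute origin at stand x=-30,z=90)
P=dict(peg_tip=[-.009,0,.166],chute_window=[.028,0,.14],chute_grip=[-.03,0,.194],chute_nose=[-.09,0,.111],chute=[-.03,0,.09],stand=[0,0,0])
def W(s,p):
    c,n=np.cos(s[2]),np.sin(s[2]); return np.array([s[0]+c*p[0]-n*p[1],s[1]+n*p[0]+c*p[1],p[2]])
if __name__=="__main__":
    obs=[]
    for n in ["scene","top"]:
        optics.camera(n); c=optics.get_calibration(n)
        for t in P:
            for d in models.landmark_of(n,t)[:1]: obs.append((n,t,np.array(d["uv"]),d["score"],c))
    def f(s): return np.concatenate([(proj(n,W(s,P[t]),c)-u)*w for n,t,u,w,c in obs])
    r=least_squares(f,[.6,.17,0],loss="soft_l1"); print(r.x)
    for n,t,u,w,c in obs: print(n,t,np.round(proj(n,W(r.x,P[t]),c)-u,1),round(w,2))
    for n,crop in (("top",(200,110,300,260)),("scene",(190,150,290,290))):
        im=optics.camera(n)[:,:,::-1].copy(); s=4; im=cv2.resize(im[crop[1]:crop[3],crop[0]:crop[2]],None,fx=s,fy=s,interpolation=cv2.INTER_CUBIC)
        def L(a,b,col):
            q=[tuple(int(v) for v in np.round(((proj(n,W(r.x,k))+.5-np.array(crop[:2]))*s))) for k in (a,b)]; cv2.line(im,q[0],q[1],col,1)
        for y in (-.025,.025):
            L([-.09,y,.124],[.028,y,.124],(0,0,255)); 
        L([-.09,-.025,.111],[-.09,.025,.111],(0,0,255))
        L([.03,-.048,.176],[.03,.048,.176],(0,255,255)); L([.03,-.048,.176],[.03,-.048,.0],(0,255,255))
        L([-.03,-.022,.194],[-.03,.022,.194],(255,0,255))
        L([.03,0,.1515],[-.009,0,.1515],(255,255,0));L([-.009,0,.166],[-.009,0,.1515],(255,255,0))
        L([-.03,-.06,.008],[-.03,.06,.008],(0,255,255));L([-.03,-.06,.008],[.06,-.06,.008],(0,255,255))
        cv2.imwrite(f"pics/fit_{n}.png",im)
E
python3 fit.py
python3 - <<'E'
import cv2,numpy as np
a=cv2.imread("pics/fit_top.png");b=cv2.imread("pics/fit_scene.png")
h=max(a.shape[0],b.shape[0]);
p=lambda m:np.pad(m,((0,h-m.shape[0]),(0,0),(0,0)))
cv2.imwrite("pics/fit1.png",np.hstack([p(a),p(b)])[:600])
E
```

```text
[ 0.59512438  0.16974708 -0.06123589]
scene peg_tip [0.2 0.4] 0.57
scene chute_window [ 1.8 -0.6] 0.73
scene chute_grip [ 5.7 -6.4] 0.97
scene chute_nose [-0.8 -5.4] 0.7
scene chute [-3.4  1.3] 0.97
scene stand [-0.8  4.8] 0.85
top peg_tip [-0.3  3. ] 0.71
top chute_window [-0.4 -4.5] 0.58
top chute_grip [ 4.8 -6.5] 0.55
top chute_nose [ 0.5 -1.2] 0.82
top chute [-1.1  1.2] 0.57
top stand [-0.4  4.2] 0.78
```

View pics/fit1.png

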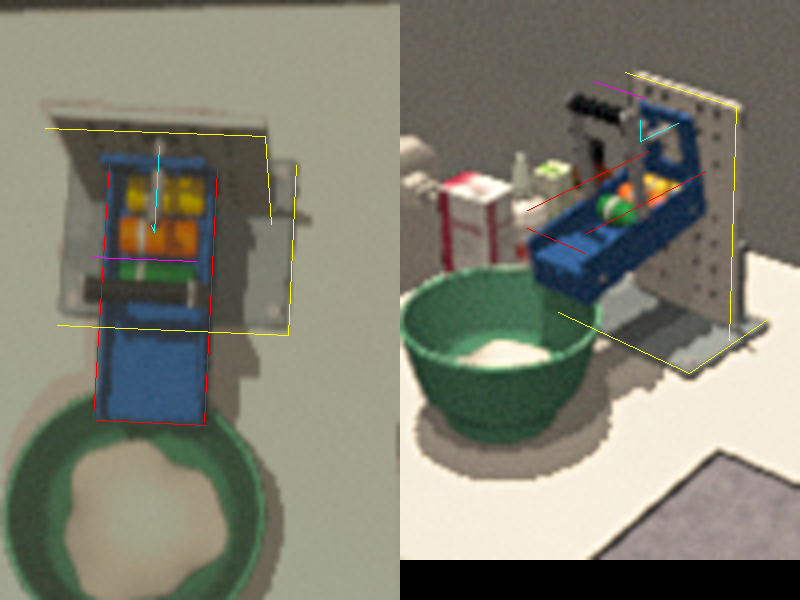

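```bash
cat > fit2.py <<'E'
from h import *
from scipy.optimize import least_squares
S=dict(peg_tip=[-.009,0,.166],stand=[0,0,0])
C=dict(chute_window=[.058,0,.05],chute_grip=[0,0,.104],chute_nose=[-.06,0,.021],chute=[0,0,0])
def W(s,p,z0=0):
    c,n=np.cos(s[2]),np.sin(s[2]); return np.array([s[0]+c*p[0]-n*p[1],s[1]+n*p[0]+c*p[1],p[2]+z0])
obs=[]
for n in ["scene","top"]:
    c=optics.get_calibration(n)
    for k in range(2):
        optics.camera(n)
        for t in list(S)+list(C):
            for d in models.landmark_of(n,t)[:1]: obs.append((n,t,np.array(d["uv"]),d["score"],c))
def pt(s,t): return W(s[:3],S[t]) if t in S else W(s[3:6],C[t],s[6])
def f(s): return np.concatenate([(proj(n,pt(s,t),c)-u)*w for n,t,u,w,c in obs]+[[100*(s[2]-s[5]),500*(s[6]-.09)]])
r=least_squares(f,[.6,.17,0,.56,.17,0,.09],loss="soft_l1"); s=r.x; print(s.round(4))
for n,t,u,w,c in obs: print(n,t,np.round(proj(n,pt(s,t),c)-u,1),round(w,2))
out=[]
for n,crop in (("top",(200,110,300,260)),("scene",(190,150,290,300))):
    im=optics.camera(n)[:,:,::-1].copy(); k=4; im=cv2.resize(im[crop[1]:crop[3],crop[0]:crop[2]],None,fx=k,fy=k,interpolation=cv2.INTER_CUBIC)
    def L(a,b,col,ch=0):
        q=[W(s[3:6],v,s[6]) if ch else W(s[:3],v) for v in (a,b)]
        q=[tuple(int(v) for v in np.round(((proj(n,v)+.5-np.array(crop[:2]))*k))) for v in q]; cv2.line(im,q[0],q[1],col,1)
    for y in (-.025,.025):
        L([-.06,y,.034],[.058,y,.034],(0,0,255),1); L([-.06,y,0],[.058,y,.0],(0,0,255),1)
    L([-.06,-.025,.021],[-.06,.025,.021],(0,0,255),1);L([.058,-.025,.076],[.058,.025,.076],(0,0,255),1)
    L([0,-.022,.104],[0,.022,.104],(255,0,255),1)
    L([.03,-.048,.176],[.03,.048,.176],(0,255,255)); L([.03,-.048,.176],[.03,-.048,.0],(0,255,255))
    L([.03,0,.1515],[-.009,0,.1515],(255,255,0));L([-.009,0,.166],[-.009,0,.1515],(255,255,0))
    L([-.03,-.06,.008],[-.03,.06,.008],(0,255,255));L([-.03,-.06,.008],[.06,-.06,.008],(0,255,255))
    out.append(im)
cv2.imwrite("pics/fit2.png",np.hstack(out)); print(ctrl.get_clock())
E
python3 fit2.py
```

```text
[0.5979 0.1667 0.0207 0.5611 0.1717 0.0202 0.0836]
scene peg_tip [-0.6 -1.7] 0.89
scene stand [2.2 3.4] 0.96
scene chute_window [0.9 3.7] 0.93
scene chute_grip [ 3.8 -2.8] 0.77
scene chute_nose [ 0.4 -3.8] 0.92
scene chute [-1.9  0.5] 0.97
scene peg_tip [-0.8 -0.4] 0.61
scene stand [0.5 2.8] 0.82
scene chute_window [-1.9  3.8] 0.56
scene chute_grip [-7.3 -5.2] 0.68
scene chute_nose [ 0.4 -2.2] 0.95
scene chute [-5.4  0.8] 0.72
top peg_tip [-2.   0.1] 0.83
top stand [-1.   0.4] 0.64
top chute_window [-2.1 -0.7] 0.96
top chute_grip [ 1.7 -3.5] 0.74
top chute_nose [-0.8  3.6] 0.87
top chute [0.8 5.3] 0.67
top peg_tip [ 0.7 -0.8] 0.78
top stand [1.2 0.4] 0.56
top chute_window [ 0.4 -1.1] 0.91
top chute_grip [ 2.7 -1.9] 0.81
top chute_nose [2.8 3.3] 0.57
top chute [-2.   5.6] 0.72
5.35
```

View pics/fit2.png

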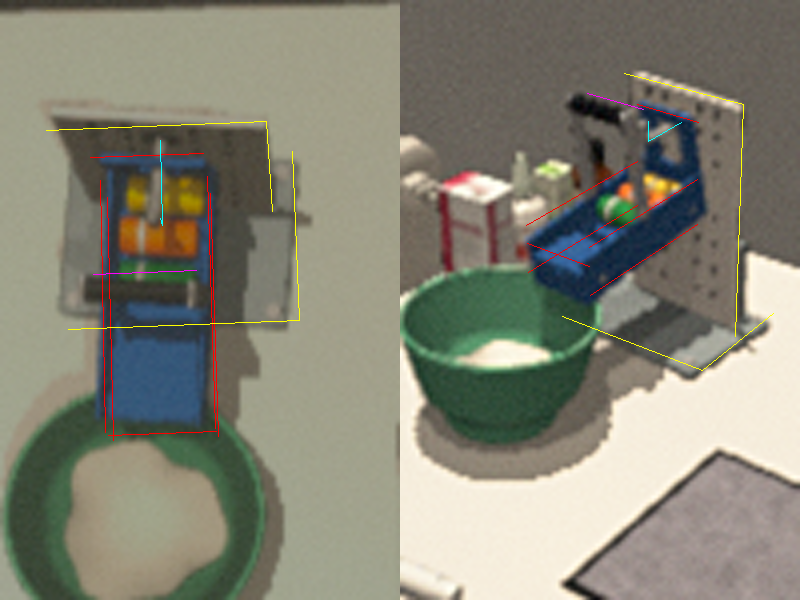

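Run:
```python
from h import *
def t(X,Y,z): return px("top",[200+X/4-.5,110+Y/4-.5],z).round(4)
def sc(X,Y,z): return px("scene",[190+(X-400)/4-.5,150+Y/4-.5],z).round(4)
for nm,a in dict(pl=(45,110,.176),pr=(267,125,.176),bl=(60,313,.008),br=(290,328,.008),barL=(85,290,.196),barR=(200,295,.196),nL=(97,419,.111),nR=(207,424,.111),tabL=(103,158,.166),tabR=(205,163,.166),pegtip=(153,225,.164)).items(): print("top",nm,t(*a))
for nm,a in dict(pl=(630,73,.176),pr=(743,105,.176),br=(690,375,.008),barL=(573,103,.194),barR=(630,121,.194),tabL=(642,107,.166),tabR=(690,120,.166),nosebotR=(588,302,.09),nosebotL=(533,272,.09),backbotR=(703,212,.09),tipt=(645,122,.166)).items(): print("scene",nm,sc(*a))
```

```text
top pl [0.636  0.2158 0.176 ]
top pr [0.6272 0.119  0.176 ]
top bl [0.575  0.2301 0.008 ]
top br [0.565  0.1107 0.008 ]
top barL [0.5521 0.196  0.196 ]
top barR [0.5491 0.1478 0.196 ]
top nL [0.5075 0.2    0.111 ]
top nR [0.5044 0.1494 0.111 ]
top tabL [0.6165 0.1914 0.166 ]
top tabR [0.6133 0.1466 0.166 ]
top pegtip [0.5864 0.1697 0.164 ]
scene pl [0.6287 0.2116 0.176 ]
scene pr [0.628  0.1186 0.176 ]
scene br [0.5597 0.1095 0.008 ]
scene barL [0.5309 0.1801 0.194 ]
scene barR [0.5299 0.1351 0.194 ]
scene tabL [0.6048 0.1832 0.166 ]
scene tabR [0.6062 0.1451 0.166 ]
scene nosebotR [0.4862 0.1343 0.09  ]
scene nosebotL [0.4941 0.1853 0.09  ]
scene backbotR [0.6265 0.1475 0.09  ]
scene tipt [0.586  0.1664 0.166 ]
```

Run:
```python
from h import *
def ray(n,u):
    c=optics.get_calibration(n);T=np.array(c["world_from_camera"]); d=T[:3,:3]@np.linalg.inv(c["K"])@np.array([u[0],u[1],1.]); return T[:3,3],d/np.linalg.norm(d)
def tri(a,b):
    A=np.zeros((3,3));B=np.zeros(3)
    for o,d in (ray("top",[200+a[0]/4-.5,110+a[1]/4-.5]),ray("scene",[190+(b[0]-400)/4-.5,150+b[1]/4-.5])):
        M=np.eye(3)-np.outer(d,d);A+=M;B+=M@o
    p=np.linalg.solve(A,B); o,d=ray("top",[200+a[0]/4-.5,110+a[1]/4-.5]); return p.round(4)
for nm,a,b in [("bar",(142,292),(601,112)),("barL",(85,290),(572,103)),("tabTopL",(103,160),(642,107)),("tabTopR",(205,165),(692,120)),("pl",(45,110),(630,73)),("pr",(267,125),(743,105)),("base r",(290,328),(690,375)),("pegtip",(153,225),(645,122)),("noseL top",(97,419),(527,240))]:
    print(nm,tri(a,b))
```

```text
bar [0.5525 0.1741 0.1824]
barL [0.5538 0.1986 0.1819]
tabTopL [0.6171 0.1923 0.1596]
tabTopR [0.6126 0.1472 0.1634]
pl [0.6365 0.2168 0.1724]
pr [0.6274 0.1187 0.1761]
base r [0.5648 0.1117 0.0046]
pegtip [0.587  0.1687 0.1649]
noseL top [0.5081 0.2014 0.1017]
```

Run:
```python
from h import *
def rot(z,y):
    z=np.array(z,float);z/=np.linalg.norm(z);y=np.array(y,float);y-=z*(y@z);y/=np.linalg.norm(y)
    return R.from_matrix(np.c_[np.cross(y,z),y,z]).as_rotvec()
for s in (1,-1):
  for zz in ([0,.5,-.87],[0.3,.5,-.8],[0,0.02,-1],[0,.8,-.6]):
    for p in ([.5,-.02,.25],[.54,.05,.25],[.55,.17,.25]):
        q=ctrl.solve_ik(p,rot(zz,[s,-.07*s,0])); print(s,zz,p,None if q is None else np.round(q,2))
```

```text
1 [0, 0.5, -0.87] [0.5, -0.02, 0.25] [-0.57 -0.   -0.07  1.8   0.43  0.99]
1 [0, 0.5, -0.87] [0.54, 0.05, 0.25] [-0.42  0.04 -0.03  1.73  0.47  1.16]
1 [0, 0.5, -0.87] [0.55, 0.17, 0.25] [-0.2  -0.01 -0.07  1.62  0.51  1.41]
1 [0.3, 0.5, -0.8] [0.5, -0.02, 0.25] [-0.69 -0.34 -0.4   1.62  0.62  1.  ]
1 [0.3, 0.5, -0.8] [0.54, 0.05, 0.25] [-0.5  -0.34 -0.4   1.48  0.63  1.23]
1 [0.3, 0.5, -0.8] [0.55, 0.17, 0.25] [-0.24 -0.42 -0.47  1.31  0.6   1.55]
1 [0, 0.02, -1] [0.5, -0.02, 0.25] [-0.31 -0.19 -0.17  1.6   0.02  1.33]
1 [0, 0.02, -1] [0.54, 0.05, 0.25] [-0.16 -0.07 -0.06  1.58  0.02  1.48]
1 [0, 0.02, -1] [0.55, 0.17, 0.25] [0.06 0.03 0.04 1.58 0.02 1.7 ]
1 [0, 0.8, -0.6] [0.5, -0.02, 0.25] [-0.71  0.28  0.03  2.04  0.65  0.65]
1 [0, 0.8, -0.6] [0.54, 0.05, 0.25] [-0.56  0.27  0.04  1.96  0.74  0.8 ]
1 [0, 0.8, -0.6] [0.55, 0.17, 0.25] [-0.36  0.15 -0.07  1.78  0.85  1.06]
-1 [0, 0.5, -0.87] [0.5, -0.02, 0.25] [-0.57 -0.   -0.07  1.8   0.43 -2.15]
-1 [0, 0.5, -0.87] [0.54, 0.05, 0.25] [-0.42  0.04 -0.03  1.73  0.47 -1.98]
-1 [0, 0.5, -0.87] [0.55, 0.17, 0.25] [-0.2  -0.01 -0.07  1.62  0.51 -1.74]
-1 [0.3, 0.5, -0.8] [0.5, -0.02, 0.25] [-0.69 -0.34 -0.4   1.62  0.62 -2.14]
-1 [0.3, 0.5, -0.8] [0.54, 0.05, 0.25] [-0.5  -0.34 -0.4   1.48  0.63 -1.91]
-1 [0.3, 0.5, -0.8] [0.55, 0.17, 0.25] [-0.24 -0.42 -0.47  1.31  0.6  -1.59]
-1 [0, 0.02, -1] [0.5, -0.02, 0.25] [-0.31 -0.19 -0.17  1.6   0.02 -1.81]
-1 [0, 0.02, -1] [0.54, 0.05, 0.25] [-0.16 -0.07 -0.06  1.58  0.02 -1.66]
-1 [0, 0.02, -1] [0.55, 0.17, 0.25] [ 0.06  0.03  0.04  1.58  0.02 -1.44]
-1 [0, 0.8, -0.6] [0.5, -0.02, 0.25] [-0.71  0.28  0.03  2.04  0.65 -2.49]
-1 [0, 0.8, -0.6] [0.54, 0.05, 0.25] [-0.56  0.27  0.04  1.96  0.74 -2.34]
-1 [0, 0.8, -0.6] [0.55, 0.17, 0.25] [-0.36  0.15 -0.07  1.78  0.85 -2.08]
```

```bash
cat >> h.py <<'E'
def rot(z,y):
    z=np.array(z,float);z/=np.linalg.norm(z);y=np.array(y,float);y-=z*(y@z);y/=np.linalg.norm(y)
    return R.from_matrix(np.c_[np.cross(y,z),y,z]).as_rotvec()
E
python3 - <<'E'
from h import *
ctrl.goto([.53,.27,.29],rot([0,-.5,-.87],[1,-.07,0]))
snap("wrist","w1",1.5)
c=optics.get_calibration("wrist"); np.savez("w1.npz",K=c["K"],world_from_camera=c["world_from_camera"])
print(ctrl.get_clock(),ctrl.get_tcp_pos())
for t in ["peg_tip","chute_window","chute_grip","chute_nose"]:
    print(t,[(np.round(d["uv"],1).tolist(),round(d["score"],2)) for d in models.landmark_of("wrist",t)[:1]])
E
```

```text
6.85 [0.52945857 0.27084432 0.29014203]
peg_tip [([319.1, 198.8], 0.96)]
chute_window [([337.7, 177.1], 0.76)]
chute_grip [([287.2, 210.7], 0.8)]
chute_nose [([242.6, 155.5], 0.94)]
```

View pics/w1.png

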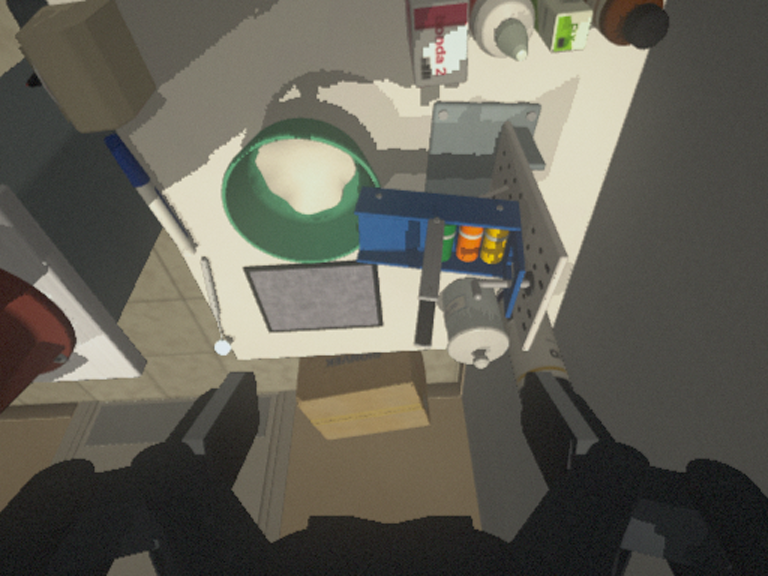

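Run:
```python
import cv2
im=cv2.imread("pics/w1.png"); c=im[110:360,330:590]; cv2.imwrite("pics/w1z.png",cv2.resize(c,None,fx=2.4,fy=2.4,interpolation=cv2.INTER_CUBIC))
a=cv2.imread("pics/scene0.png")[160:270,215:290]; cv2.imwrite("pics/s0z.png",cv2.resize(a,None,fx=5.4,fy=5.4,interpolation=cv2.INTER_CUBIC))
```

```text
(no output)
```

View pics/w1z.png

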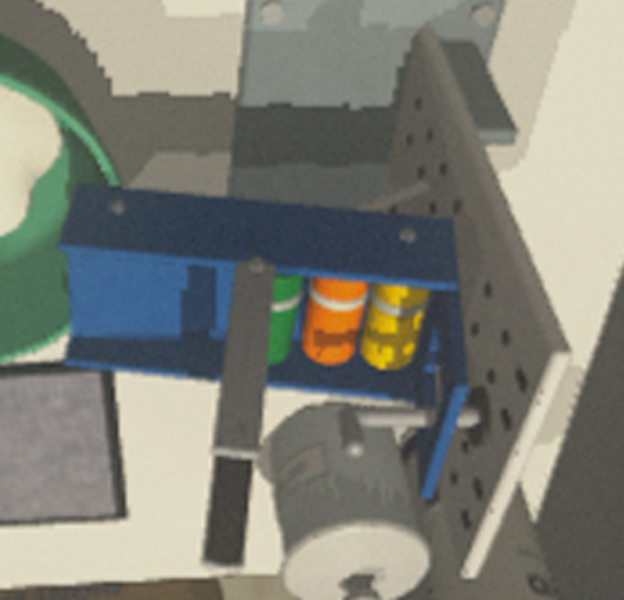

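View pics/s0z.png

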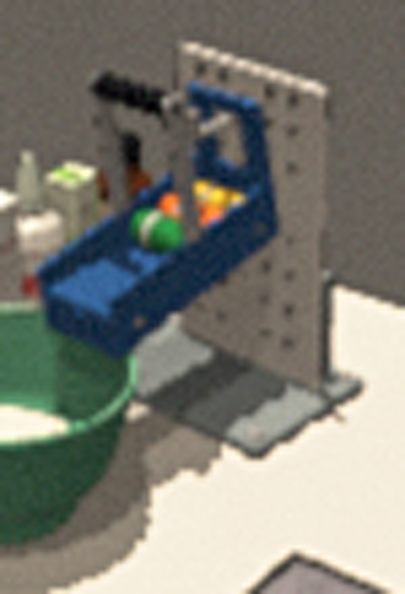

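```bash
cat > fit3.py <<'E'
from h import *
from scipy.optimize import least_squares
w=dict(np.load("w1.npz")); ct=optics.get_calibration("top"); cs=optics.get_calibration("scene")
def fw(a): return ("w",w,np.array([(330+a[0]/2.4)/1.5,(110+a[1]/2.4)/1.5])-.4)
def fs(a): return ("s",cs,np.array([215+a[0]/5.4,160+a[1]/5.4])-.4)
def ft(a): return ("t",ct,np.array([200+a[0]/4,110+a[1]/4])-.4)
Cq=[(fw((80,185)),(-60,25,0)),(fw((62,245)),(-60,25,34)),(fw((455,222)),(60,25,0)),(fw((458,287)),(58,25,34)),(fw((465,387)),(58,24,76)),(fw((430,497)),(58,-24,76)),
(fw((236,453)),(0,22,104)),(fw((222,563)),(0,-22,104)),
(fs((120,355)),(-60,-25,0)),(fs((45,310)),(-60,25,0)),(fs((275,233)),(60,-25,0)),(fs((97,82)),(0,22,104)),(fs((165,105)),(0,-22,104)),(fs((190,85)),(58,24,76)),(fs((262,105)),(58,-24,76)),
(ft((85,290)),(0,23,106)),(ft((200,295)),(0,-23,106)),(ft((97,419)),(-60,25,21)),(ft((207,424)),(-60,-25,21)),(ft((103,158)),(58,24,76)),(ft((205,163)),(58,-24,76))]
Sq=[(fw((567,352)),(30,48,176)),(fw((467,575)),(30,-48,176)),(ft((45,112)),(30,48,176)),(ft((267,126)),(30,-48,176)),(ft((60,313)),(-30,60,8)),(ft((290,328)),(-30,-60,8)),(fs((182,42)),(30,48,176)),(fs((328,90)),(30,-48,176)),(fs((262,455)),(-30,-60,6)),
(fw((355,445)),(-9,0,166)),(ft((153,226)),(-9,0,165))]
def Tm(s): return R.from_euler("ZY",[s[3],s[4]]).as_matrix(),np.array(s[:3])
def fit(Q,s0,free):
    def full(v): s=np.array(s0,float); s[free]=v; return s
    def f(v):
        A,t=Tm(full(v)); return np.concatenate([(proj(None,A@(np.array(p)/1e3)+t,o[1])-o[2])*(1 if o[0]!="w" else .6) for o,p in Q])
    r=least_squares(f,np.array(s0)[free],loss="soft_l1"); s=full(r.x); e=f(r.x).reshape(-1,2)
    return s,e
s,e=fit(Cq,[.56,.17,.09,-.07,0],[0,1,2,3,4]); print("chute",s.round(4)); print([(o[0],p,k.round(1).tolist()) for (o,p),k in zip(Cq,e)])
A,t=Tm(s); print("grip",A@[0,0,.104]+t,"win",A@[.058,0,.05]+t,"nose",A@[-.06,0,.021]+t,"backbot",A@[.06,0,0]+t, "barbottom",A@[.058,0,.066]+t)
s2,e=fit(Sq,[.6,.17,0,-.07,0],[0,1,3]); print("stand",s2.round(4)); print([(o[0],p,k.round(1).tolist()) for (o,p),k in zip(Sq,e)])
A2,t2=Tm(s2); print("pegtip",A2@[-.009,0,.166]+t2, "rel backbot in stand",A2.T@(A@[.06,0,0]+t-t2),"win",A2.T@(A@[.058,0,.05]+t-t2),"bar",A2.T@(A@[.058,0,.066]+t-t2),A2.T@(A@[0,0,.104]+t-t2))
E
python3 fit3.py
```

```text
chute [ 0.5682  0.1718  0.0823 -0.0673 -0.1605]
[('w', (-60, 25, 0), [-0.1, -0.3]), ('w', (-60, 25, 34), [-0.3, 0.6]), ('w', (60, 25, 0), [0.6, -0.7]), ('w', (58, 25, 34), [0.1, -0.0]), ('w', (58, 24, 76), [0.5, 0.6]), ('w', (58, -24, 76), [0.0, 1.1]), ('w', (0, 22, 104), [1.1, -0.5]), ('w', (0, -22, 104), [1.3, -1.8]), ('s', (-60, -25, 0), [0.0, 0.1]), ('s', (-60, 25, 0), [-0.2, 2.0]), ('s', (60, -25, 0), [0.9, -0.3]), ('s', (0, 22, 104), [1.4, -0.3]), ('s', (0, -22, 104), [1.8, -0.1]), ('s', (58, 24, 76), [-0.4, -1.3]), ('s', (58, -24, 76), [0.2, -0.4]), ('t', (0, 23, 106), [0.5, 0.4]), ('t', (0, -23, 106), [-1.2, 0.5]), ('t', (-60, 25, 21), [0.3, 1.0]), ('t', (-60, -25, 21), [-0.6, 1.1]), ('t', (58, 24, 76), [-0.9, 0.8]), ('t', (58, -24, 76), [0.9, 0.8])]
grip [0.55159358 0.17295615 0.18500726] win [0.61732767 0.16852678 0.14096852] nose [0.50573053 0.17604654 0.09348661] backbot [0.62726862 0.16785693 0.09193049] barbottom [0.61477691 0.16869866 0.15676295]
stand [ 0.5994  0.1686  0.     -0.08    0.    ]
[('w', (30, 48, 176), [-0.3, 0.2]), ('w', (30, -48, 176), [0.4, 0.5]), ('t', (30, 48, 176), [0.8, 1.0]), ('t', (30, -48, 176), [0.3, 0.6]), ('t', (-30, 60, 8), [-0.4, 0.2]), ('t', (-30, -60, 8), [-0.3, 0.1]), ('s', (30, 48, 176), [-1.0, -0.3]), ('s', (30, -48, 176), [-0.6, -0.2]), ('s', (-30, -60, 6), [-0.6, -1.0]), ('w', (-9, 0, 166), [2.0, 1.2]), ('t', (-9, 0, 165), [0.0, -2.7])]
pegtip [0.59039276 0.16936581 0.166     ] rel backbot in stand [0.02787856 0.00144155 0.09193049] win [0.01791586 0.00131519 0.14096852] bar [0.01535952 0.00128277 0.15676295] [-0.04796199  0.00047961  0.18500726]
```

```bash
cat >> h.py <<'E'
# chute pose (grip point, yaw psi, nose-down th) -> TCP pose
D=0.009
def tcp(g,psi,th):
    A=R.from_euler("ZY",[psi,-th]).as_matrix()
    return np.array(g)-A[:,2]*D, rot(-A[:,2],A[:,0])
E
python3 - <<'E'
from h import *
g=np.array([.552,.173,.1855]);psi=-.073;th=.155
A=R.from_euler("ZY",[psi,-th]).as_matrix()
p,o=tcp(g,psi,th)
print(ctrl.solve_ik(p,o))
ctrl.goto(p+A[:,2]*.08,o)
snap("wrist","w2",1.5); print(ctrl.get_clock())
c=optics.get_calibration("wrist"); np.savez("w2.npz",K=c["K"],world_from_camera=c["world_from_camera"])
for q in ([0,.022,0],[0,-.022,0]): print(proj("wrist",g+A@np.array(q),c)*1.5)
E
```

```text
[ 0.09049727 -0.15245366 -0.27845592  1.29182883 -0.02513107  1.73236765]
7.975
[390.88522428 269.52037592]
[390.77801133 354.70863996]
```

View pics/w2.png

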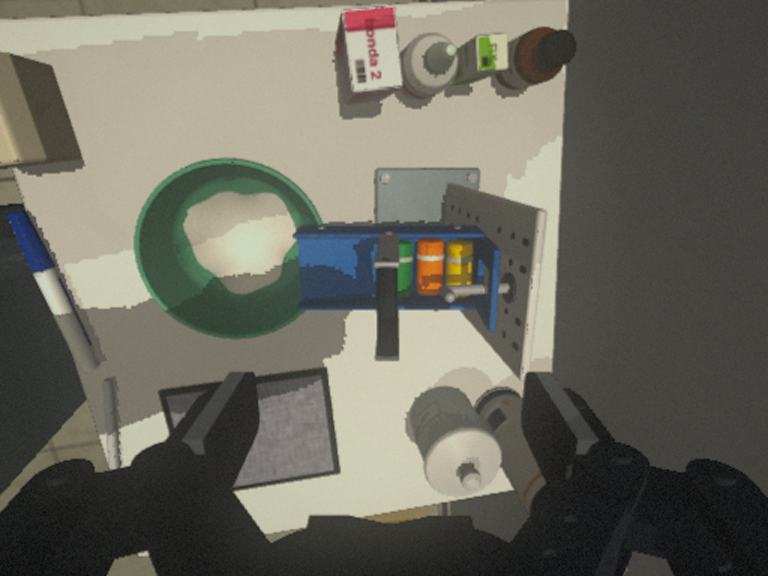

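Run:
```python
from h import *
g=np.array([.552,.173,.1855]);psi=-.073;th=.155
c=dict(np.load("w2.npz")); print("bowl",px("wrist",np.array([228.5,248])/1.5,.074,c),px("wrist",np.array([135,248])/1.5,.074,c),px("wrist",np.array([325,248])/1.5,.074,c),px("wrist",np.array([228,158])/1.5,.074,c),px("wrist",np.array([228,338])/1.5,.074,c))
p,o=tcp(g,psi,th)
ctrl.move_linear(p,o,v=.1)
print(ctrl.get_tcp_pos()-p,ctrl.get_ft_force())
ctrl.clamp(60)
print(ctrl.get_width(),ctrl.get_ft_force(),ctrl.get_moment(),ctrl.get_tcp_pos()-p,ctrl.get_clock())
snap("wrist","w3",1.5)
```

```text
bowl [0.45940231 0.19052657 0.074     ] [0.40087748 0.19681837 0.074     ] [0.52370389 0.18361373 0.074     ] [0.46938431 0.24851797 0.074     ] [0.44750504 0.12546038 0.074     ]
[3.66477431e-04 7.32940360e-05 8.29761226e-04] [0.29832712 0.09959979 0.66505248]
0.10020595830103834 [-1.58807844 -0.64111272  2.34993189] [-0.03572712  0.36797446 -0.04274747] [3.48047429e-05 1.60267222e-05 2.12041297e-04] 9.6083
```

View pics/w3.png

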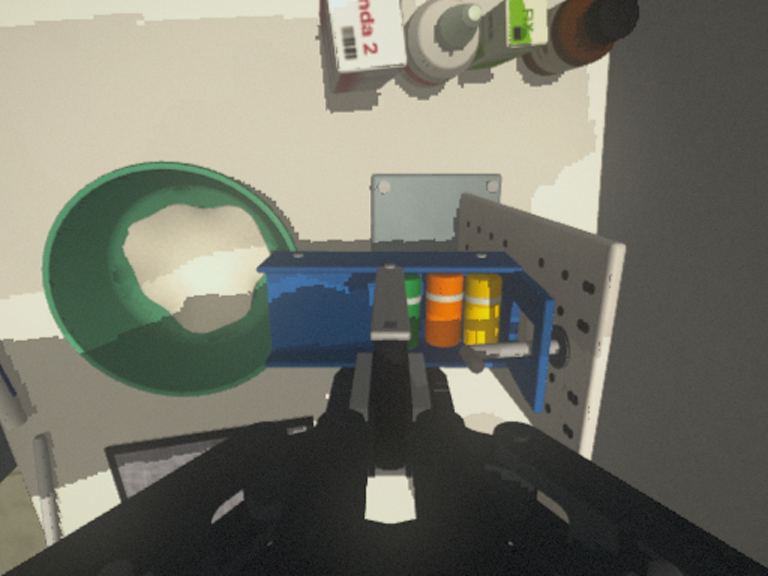

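Run:
```python
from h import *
g=np.array([.552,.173,.1855]);psi=-.073;th=.155
for k in (1/3,2/3,1):
    gk=g+[0,0,.0255*k]; p,o=tcp(gk,psi,th*(1-k))
    ctrl.move_linear(p,o,v=.04); print(ctrl.get_ft_force().round(1),ctrl.get_moment().round(2),ctrl.get_clock())
snap("wrist","w4",1.5); snap("scene","s4",5.4,(215,150,300,260))
```

```text
[ 0.3  0.2 -2.6] [ 0.    0.14 -0.03] 10.0167
[-1.1  0.3 -2.8] [0.01 0.12 0.01] 10.375
[ 0.5  0.7 -2. ] [0.05 0.02 0.01] 10.7417
```

View pics/w4.png

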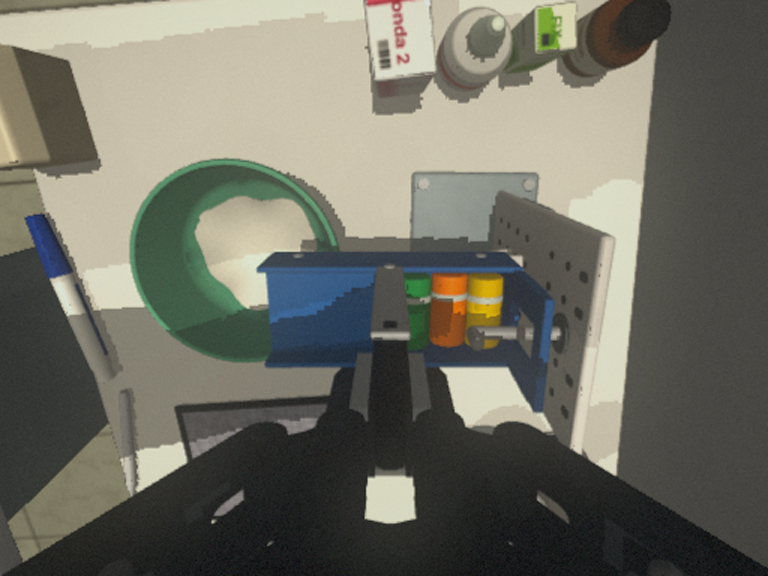

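View pics/s4.png

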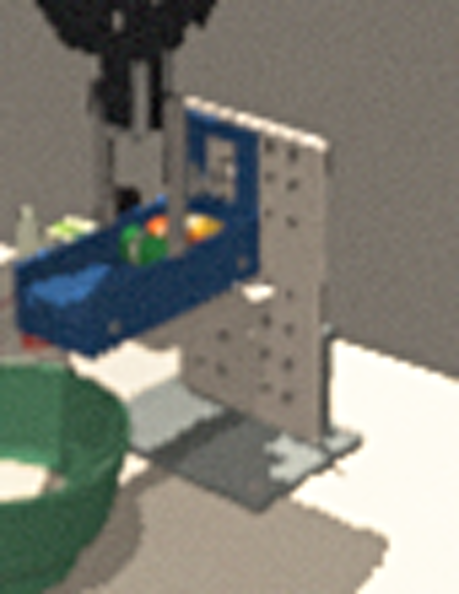

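Run:
```python
from h import *
g=np.array([.552,.173,.211]);psi=-.073;a=-.077
d=-np.array([np.cos(a),np.sin(a),0])
for L in (.018,.036,.054,.080):
    p,o=tcp(g+d*L,psi,0); ctrl.move_linear(p,o,v=.05); f=ctrl.get_ft_force(); print(L,f.round(1),ctrl.get_clock())
    if abs(f[0])>6 or abs(f[1])>6: print("STOP"); break
snap("wrist","w5",1.5); snap("scene","s5",4,(170,150,300,270))
```

```text
0.018 [ 0.2  0.1 -2.1] 11.35
0.036 [-0.8 -0.5 -2.4] 11.8583
0.054 [ 0.9 -0.9 -2.1] 12.3667
0.08 [ 0.2 -0.6 -1.7] 13.0333
```

View pics/w5.png

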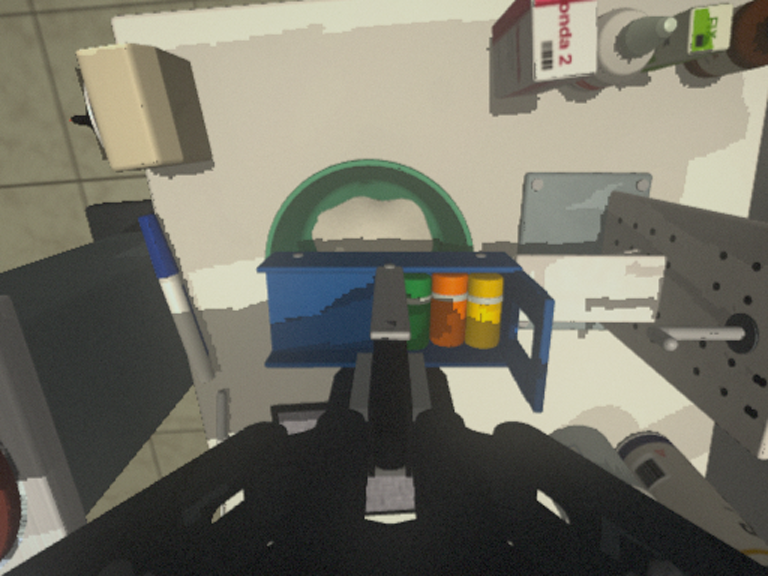

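View pics/s5.png

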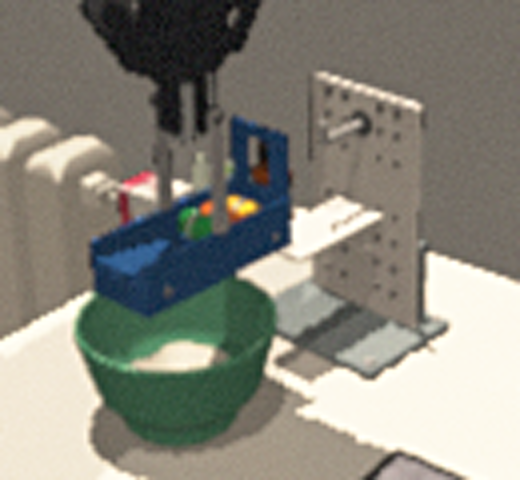

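```bash
cat >> h.py <<'E'
B=np.array([.461,.185])
def pour(psi,th,off=.028,zn=.112):
    A=R.from_euler("ZY",[psi,-th]).as_matrix()
    N=np.r_[B+off*np.array([np.cos(psi),np.sin(psi)]),zn]
    return N-A@[-.06,0,-.083]
E
python3 - <<'E'
from h import *
q0=ctrl.get_qpos(); print(q0.round(2))
for psi in (-.4,-.6,-.8,-1.):
    for th in (0,.4,.8,.95):
        q=ctrl.solve_ik(*tcp(pour(psi,th),psi,th)); print(psi,th,pour(psi,th).round(3),None if q is None else q.round(2))
m=models.boxes_of
optics.camera("top")
E
```

```text
[ 0.1  -0.19 -0.26  1.5  -0.    1.75]
-0.4 0 [0.542 0.151 0.195] [ 0.04 -0.01 -0.12  1.46  0.    2.01]
-0.4 0.4 [0.508 0.165 0.212] [ 0.19 -0.5  -0.56  1.18 -0.22  2.12]
-0.4 0.8 [0.47  0.181 0.213] None
-0.4 0.95 [0.457 0.187 0.209] None
-0.6 0 [0.534 0.135 0.195] [ 0.01 -0.05 -0.16  1.46  0.    2.18]
-0.6 0.4 [0.503 0.156 0.212] [ 0.21 -0.44 -0.51  1.22 -0.29  2.34]
-0.6 0.8 [0.469 0.179 0.213] [ 0.46 -0.69 -0.81  0.99 -0.68  2.47]
-0.6 0.95 [0.457 0.188 0.209] [ 0.56 -0.72 -0.9   0.88 -0.84  2.5 ]
-0.8 0 [0.522 0.122 0.195] [-0.01 -0.09 -0.2   1.47 -0.    2.36]
-0.8 0.4 [0.496 0.148 0.212] [ 0.22 -0.37 -0.45  1.27 -0.34  2.56]
-0.8 0.8 [0.468 0.178 0.213] [ 0.5  -0.45 -0.63  1.12 -0.76  2.76]
-0.8 0.95 [0.458 0.188 0.209] [ 0.59 -0.41 -0.66  1.07 -0.93  2.84]
-1.0 0 [0.509 0.111 0.195] [-0.04 -0.14 -0.24  1.47 -0.    2.53]
-1.0 0.4 [0.489 0.142 0.212] [ 0.24 -0.3  -0.39  1.34 -0.38  2.78]
-1.0 0.8 [0.467 0.176 0.213] [ 0.51 -0.22 -0.44  1.29 -0.8   3.06]
-1.0 0.95 [0.459 0.189 0.209] [ 0.6  -0.13 -0.42  1.32 -0.95 -3.09]
```

Run:
```python
from h import *
psi=-.8
g=pour(psi,0)
p,o=tcp(np.r_[g[:2],.211],psi,0); ctrl.move_linear(p,o,v=.07); print(ctrl.get_clock(),ctrl.get_ft_force().round(1))
p,o=tcp(g,psi,0); ctrl.move_linear(p,o,v=.05); print(ctrl.get_clock())
snap("wrist","w6",1.5); snap("scene","s6",4,(170,150,300,270)); snap("top","t6",4,(190,110,330,260))
```

```text
14.4167 [ 1.4 -0.3 -2.8]
14.8833
```

View pics/w6.png

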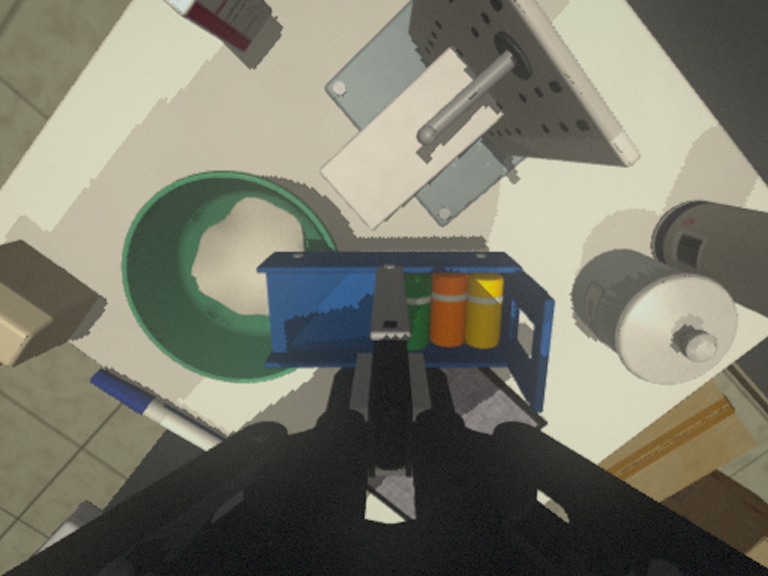

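View pics/s6.png

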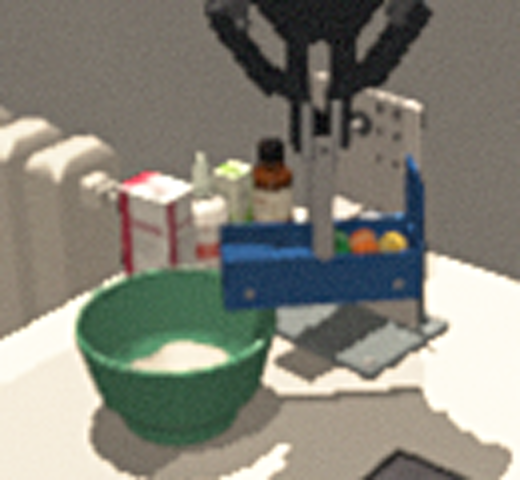

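View pics/t6.png

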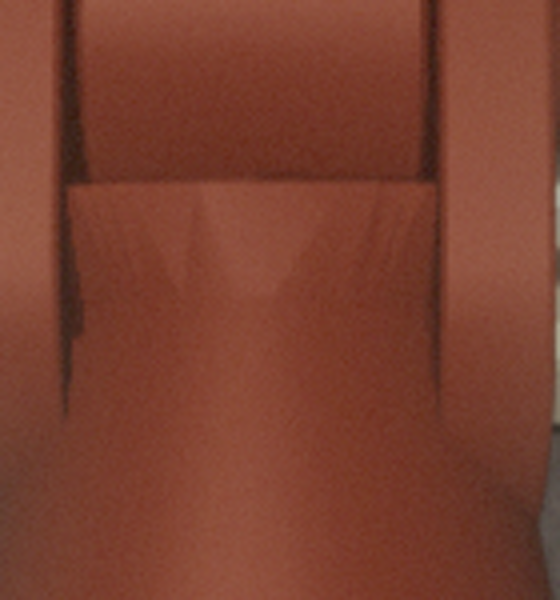

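Run:
```python
from h import *
import cv2
c=optics.get_calibration("wrist")
im=cv2.imread("pics/w6.png")
# fit ellipse of visible rim by picks; compare projection of assumed rim
for r in np.linspace(0,2*np.pi,60):
    q=proj("wrist",[B[0]+.063*np.cos(r),B[1]+.063*np.sin(r),.074],c)*1.5; cv2.circle(im,tuple(int(v) for v in q),2,(0,0,255),-1)
A=R.from_euler("Z",-.8).as_matrix(); g=pour(-.8,0)
for v in ([-.06,0,-.083],[-.06,.025,-.07],[-.06,-.025,-.07],[.058,.024,-.028],[.058,-.024,-.028]):
    q=proj("wrist",g+A@v,c)*1.5; cv2.circle(im,tuple(int(v) for v in q),3,(255,0,255),-1)
cv2.imwrite("pics/w6o.png",im)
```

```text
(no output)
```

View pics/w6o.png

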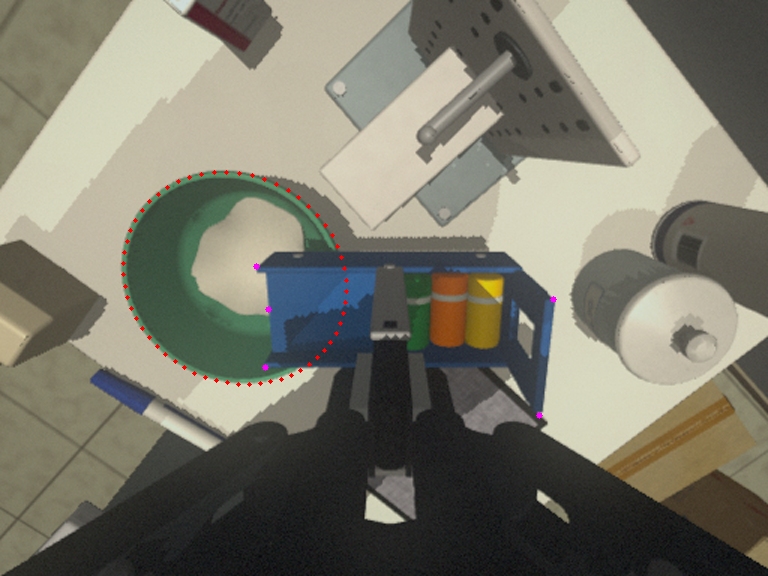

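```bash
python3 - <<'E'
from h import *
psi=-.8; th0=0
for th,T in [(.14,.6),(.2,.6),(.28,.8),(.36,.8),(.44,.7),(.52,.6),(.6,.5),(.7,.5),(.8,.5)]:
    p,o=tcp(pour(psi,th),psi,th); L=np.linalg.norm(p-ctrl.get_tcp_pos())
    ctrl.move_linear(p,o,v=max(L/T,.004)); print(th,ctrl.get_clock(),ctrl.get_ft_force().round(1))
    if th in (.36,.8): snap("wrist","w7_%d"%(th*100),1); snap("scene","s7_%d"%(th*100),4,(170,150,300,270))
E
python3 - <<'E'
import cv2,numpy as np,glob
print(glob.glob("pics/w7*"))
E
```

```text
0.14 15.7833 [ 0.5 -0.5 -3.5]
0.2 16.5333 [ 0.2 -0.7 -2.1]
0.28 17.4917 [-0.1  0.2 -1.6]
0.36 18.4333 [-0.3 -0.3 -2. ]
0.44 19.3667 [ 0.4 -1.  -2.8]
0.52 20.1167 [ 0.6 -0.5 -2.3]
0.6 20.775 [-0.3  0.5 -2. ]
0.7 21.4333 [ 0.2 -0.5 -1. ]
0.8 22.0833 [ 0.9  0.3 -1.4]
['pics/w7_80.png', 'pics/w7_36.png']
```

View pics/w7_80.png

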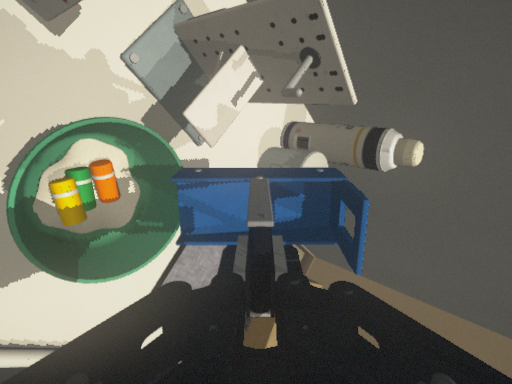

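View pics/s7_80.png

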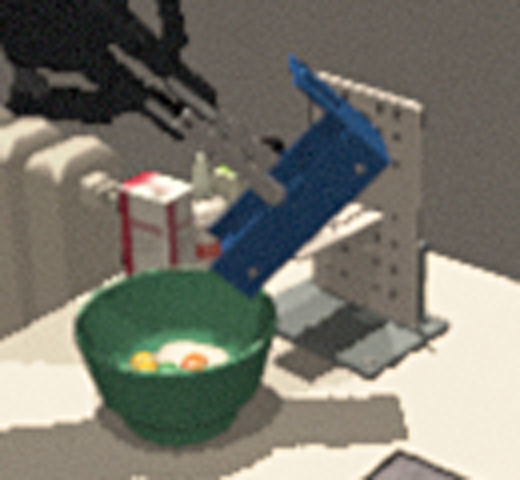

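Run:
```python
from h import *
psi=-.8
g=pour(psi,.8); g[2]+=.03; p,o=tcp(g,psi,.8); ctrl.move_linear(p,o,v=.08)
g=g+[0,0,.02]; p,o=tcp(g,psi,.3);  ctrl.move_linear(p,o,v=.06)
p,o=tcp(g,psi,0);  ctrl.move_linear(p,o,v=.06)
M=np.array([.438,-.006]); psi=-.3
print(ctrl.get_clock(),ctrl.solve_ik(*tcp(np.r_[M,.11],psi,0)))
p,o=tcp(np.r_[M,.2],psi,0); ctrl.move_linear(p,o,v=.1)
print(ctrl.get_clock(),ctrl.get_ft_force())
p,o=tcp(np.r_[M,.14],psi,0); ctrl.move_linear(p,o,v=.08)
snap("wrist","w8",1.5); snap("scene","s8",3,(170,150,350,340))
c=optics.get_calibration("wrist"); 
im=cv2.imread("pics/w8.png")
for a in [(-1,-1),(1,-1),(1,1),(-1,1)]:
    q=proj("wrist",[M[0]+a[0]*.075,M[1]+a[1]*.06,.003],c)*1.5; cv2.circle(im,tuple(int(v) for v in q),4,(0,0,255),-1)
cv2.imwrite("pics/w8.png",im)
```

```text
23.8083 [-0.31405625 -0.39308118 -0.6075286   1.35634891  0.          1.55674008]
25.925 [ 0.76550814  0.46420228 -2.59637034]
```

View pics/w8.png

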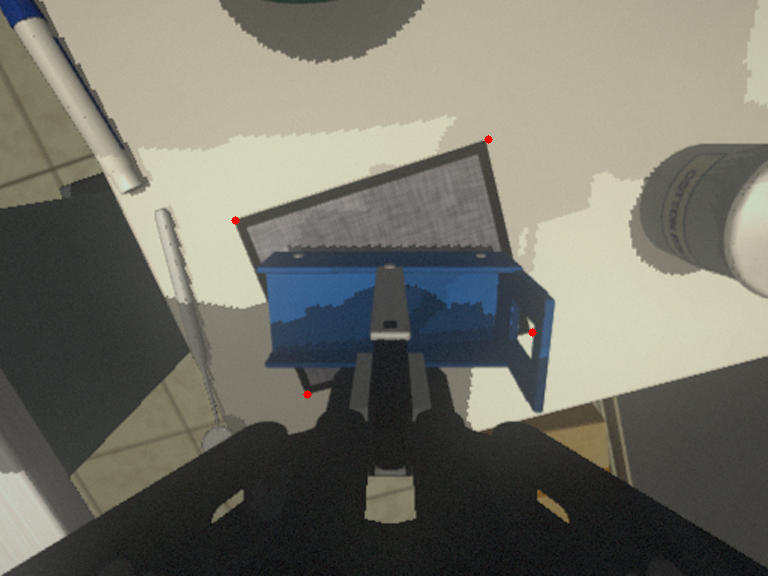

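View pics/s8.png

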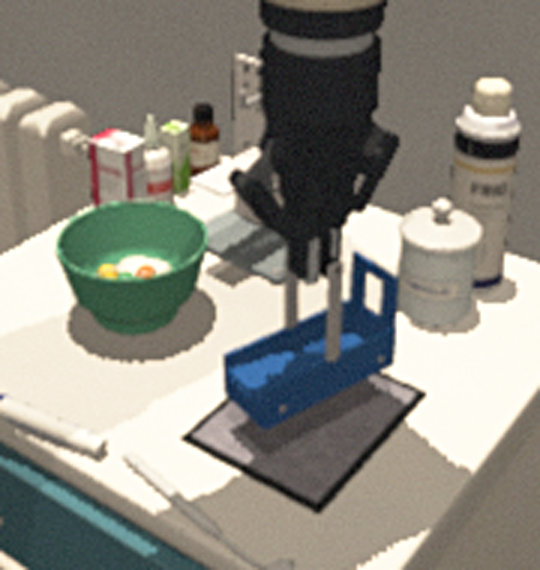

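Run:
```python
from h import *
M=np.array([.438,-.006]); psi=-.3
z=.112; p,o=tcp(np.r_[M,z],psi,0); ctrl.move_linear(p,o,v=.06)
f0=ctrl.get_ft_force()[2]
while z>.1035:
    z-=.001; p,o=tcp(np.r_[M,z],psi,0); ctrl.move_linear(p,o,v=.02); f=ctrl.get_ft_force(); print(round(z,4),f.round(1))
    if f[2]-f0>2.5: break
ctrl.release(); print(ctrl.get_width(),ctrl.get_clock())
p,o=tcp(np.r_[M,z+.1],psi,0); ctrl.move_linear(p,o,v=.12)
ctrl.dwell(.3)
snap("wrist","w9",1.5); snap("scene","s9",3,(170,150,350,340)); print(ctrl.get_clock())
for t,zz in (("chute_grip",.107),("chute_nose",.024)):
    r=models.landmark_of("wrist",t); print(t,[(px("wrist",d["uv"],zz).round(3),d["score"]) for d in r[:1]])
```

```text
0.111 [ 0.3 -0.8 -1.8]
0.11 [-0.3  0.6 -1.9]
0.109 [-0.8  0.  -2. ]
0.108 [-4.2 -0.1  5.1]
1.002101539390711 29.2667
30.65
chute_grip []
chute_nose [(array([0.382, 0.009, 0.024]), 0.72)]
```

View pics/w9.png

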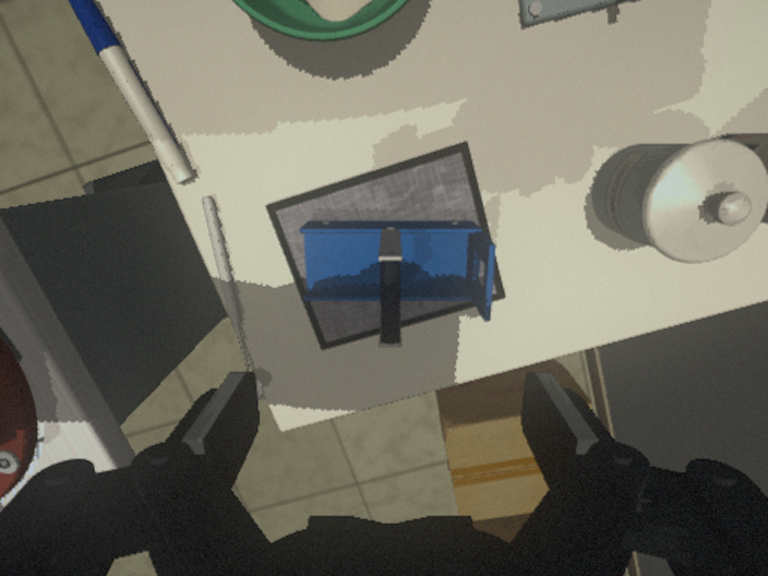

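View pics/s9.png

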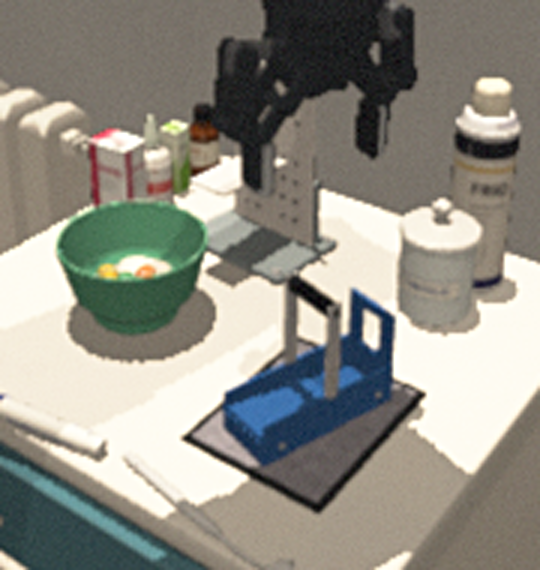

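Run:
```python
from h import *
c=optics.get_calibration("wrist")
print([px("wrist",np.array(u)/1.5,.113,c).round(3).tolist() for u in ((391,262),(390,342))])
ctrl.job_done(); print(ctrl.get_clock())
```

```text
[[0.444, 0.014, 0.113], [0.431, -0.027, 0.113]]
the job is handed in; nothing more can be done
the job is handed in; nothing more can be done
```

I took the chute off the peg, tipped all three capsules into the bowl, and stood the empty chute on the mat. The job was handed in at about 31 s on the robot clock; no verdict is reported.

- **Off the peg:** In the pictures the chute hung about 0.16 rad nose-down instead of level as described, and its tab top stood about 13 mm off the panel. I gripped the bar at that tilt, raised and levelled it, then drew it out 80 mm. Wrist force readings along x and y stayed under about 1.5 N, and all three capsules were still in it afterwards.
- **Pouring:** I turned the chute to about -0.8 rad so its tab end stayed clear of the stand, and tipped it slowly to 0.8 rad over the bowl. The wrist and scene pictures show all three capsules in the bowl.
- **Placing:** The chute touched down at the expected height. After release, the scene picture shows it standing upright on the mat and the wrist picture shows the fingers clear of everything. The bowl and cartons look unmoved.
- **Final position:** The bar centre measures about (0.438, -0.007), against a mat centre of about (0.438, -0.006), so well inside the tolerance.
- **Checks that failed or disagreed:** In the last wrist picture the network did not find the grip bar, so I measured it from the picture by hand. Its nose point agreed with the placing to within about 3 mm. The early network points for the chute did not fit a level pose, so I fitted the tilted pose from my own picture points instead.

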